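Put the staples away in the spring-out tray

ROBOT

A 7-joint arm with a two-finger parallel gripper is mounted at the origin on a cart in front of the work surface, level with it; the furniture and walls round the work are solid. World frame = base frame: x ahead of the robot, y to its left, z up, the work surface at z = 0. Lengths are in m, angles in rad, forces in N, time in s.
With the tool pointing down it reaches from about 0.4 to 0.85 m from the base axis. Payload 4.4 kg.
Tool frame: the origin (TCP) lies at the very end of the fingers, on their centre line; the grasp point (between the pads) lies 19 mm behind it; x points along the fingers, y is the direction in which the jaws open and shut, and the axes are right-handed (so a half turn about x gives the same grasp; the last joint's range is limited). The gripper opens to 94 mm and grips with 3 to 60 N. Pads are 16 mm wide; open, the fingers measure 119 mm over their backs; the gripper's body (75 mm by 177 mm) begins 78 mm behind the grasp point.
Start: joints at [1.09, 0.628, 0.038, 1.517, -0.027, 0.996, -0.02], TCP at [0.262, -0.595, 0.205] pointing down, gripper open.
Joint ranges: [-3.06, 3.06], [-0.37, 2.12], [-1.25, 1.32], [0.18, 2.47], [-1.1, 4.24], [0.23, 1.98], [-2.94, 2.94]. Speed limits (rad/s): [2.57, 2.57, 3.14, 3.14, 3.14, 3.14, 3.14].

INTERFACE

Orientations are given as a unit quaternion [w, x, y, z].
In Python, from workcell import status, get_image, get_calibration, workorder gives the robot as it stands. The module is installed in compiled form; this text tells all that it offers.
- The arm moves only by the tool move_arm, never from a script. Its argument "increments" is a list of rows, each a list of 7 numbers: the shift along the tool's x, y, z in cm, then the turn, a rotation vector about the tool's x, y, z in degrees, then the opening, from 0 (shut) to 1 (fully open). A call has 1 to 20 rows; each row is the pose to reach, as a shift and turn from the pose measured when the call began, along the tool's axes at that moment; what a row does not reach only later rows make up. A row lasts 1/8 s, in which the tool goes at most 62.5 mm and 10.7 degrees, less where a joint would pass 70% of its speed; a pose out of reach is approached as far as the arm can. A call with a gripper value outside its range is refused whole. The fingers move at their own pace and stop on an object; "grip_force" is the grip in N (left out, the last holds). Time passes only in rows, so rows that repeat a pose let the fingers close. It gives the time, the measured TCP pose, the force and the opening at its end, in the units of the state.
- status.get_obs(): the state, without advancing time (a new reading comes with each control period).
- get_image(name): name is "scene" or "top"; returns the picture (384x512x3 uint8, red, green, blue); there is no depth.
- get_calibration(name): a dict with "fov_y" (degrees; the focal length in pixels is half the picture's height over the tangent of half this angle, whatever the lens; pixels are square), "cx", "cy" (the principal point, pixels), "R" (3x3) and "t" (3): a world point X has camera coordinates R X + t. Camera axes: x right, y down, z forward; pixel columns grow to the right and rows downward; lengths in m; the calibration is good to about 2 mm. A picture is of the moment at which its call begins. get_calibration takes no time and is no camera call.
- workorder.close_job(): hands the job in, once; it reports no verdict.
The state is a dict: "time": time; "joint_pos": joint angles; "qvel": joint speeds; "joint_torque": joint torques, N m; "eef_pos": TCP position; "eef_rot": TCP orientation; "ft_force": force on the tool from outside, world axes, zero at the start; "ft_torque": the same for the moment, N m; "finger_gap": finger opening in m.
Only numpy, scipy, OpenCV 4.12 (cv2) and the standard library are available. Lean on these libraries where they do the work, as an engineer would, in place of code of your own. Each camera call takes 0.05 s, during which the arm holds its last target.

TASK

Put the carton of staples that lies in front of the slimmer desk supply unit away in the wider one: first slide the computer mouse sideways so it lies clear of the wide tray's path, then press the key on that unit's roof so its tray springs out, lay the carton down in it, and push the tray home until it clicks and stays shut. The tray must not bump into the mouse; leave the slimmer unit shut and the pen pot between them standing where it is.

Things in the scene. Friction and masses are not known exactly. Their poses are not given: they have to be found in the camera images.
- wide_unit: The wider desk supply unit: fixed black box 150 deep (its x) x 152 wide (y) x 46 mm high, roof unbroken but for the key. Origin at the centre of its underside, on the desk; its -x axis points out of the front, the way the tray comes out. May stand left or right of the slim unit, turned up to about 0.15 rad.
- slim_unit: The slimmer desk supply unit, of the same build but 100 mm wide; same axes. It stays shut.
- wide_tray (a joint): Grey tray of the wide unit, slides out of the front (unit's -x). In m: 0 to 0.0025 = latched home, 0.115 = fully out, -0.004 = stop when pushed in. A spring pushes it out (6 N at home, 2 N fully out); pressing the key lets it pop out by itself in about 1 s. Pushed in to 0 or less (up to 15 N, most over the last 10 mm) it clicks and stays; else it springs out again.
- slim_tray (a joint): Tray of the slim unit, same values; to be left latched.
- wide_tray_floor (a point): Point on the wide tray's inner floor, on its centre line, 62 mm behind the inside of the front panel; moves with the tray; axes as the unit's. Inside 130 (x) x 124 mm (y); floor top 9 mm above the desk, side and back walls up to 26 mm. Fully out, this is the middle of the 120 mm open to above; the last 10 mm is under the roof (clear to 42 mm above the desk).
- wide_tray_front (a point): Centre of the outer face of the wide tray's front panel (150 mm wide, 5 mm thick, 4 to 44 mm above the desk; 5 mm off the box when shut), 24 mm above the desk; moves with the tray. Push here along the unit's +x to shut it.
- wide_key_top (a point): Centre of the top of the wide unit's release key: grey block 34 (x) x 44 (y) mm on the roof, near its front edge, top 54 mm above the desk when up. It goes down 7 mm against a spring; the tray is let go at about 4 mm (2 to 4 N); full stroke takes about 6 N.
- staple_box_center (a point): Centre of the closed carton of staples lying flat on the desk in front of the slim unit: 45 (its x) x 110 (y) x 22 mm (z), about 0.1 kg, loose (another carton at the far edge is no part of this). Take it across the 45 mm width.
- mouse_center (a point): Centre of the black computer mouse, 105 (its x) x 64 (y) x 34 mm high with a rounded back, no cable, about 0.1 kg, loose, lying on the desk in front of the wide tray, in its path. Path clear: its centre at least 110 mm to either side of the wide unit's centre line (140 if it lies crosswise).
- pen_pot_center (a point): Round pen pot, 80 mm across, rim 98 mm and pen tips 147 mm above the desk, standing loose between the two units. This point is on its axis, 49 mm above the desk. The desk on the outer side of the wide unit (away from the slim one) is free.
There are look-alikes about, which are no part of the job. Of the things that look like the part that bears mouse_center, the middle-sized one is meant. Of the things that look like the part that bears staple_box_center, the larger one is meant.

How it is judged:
On the way, in this order (a step that is already met when the one before it is completed fails the run):
1. the mouse lies clear of the wide tray's path, the tray still shut ((y of mouse_center in the frame of wide_unit above 0.11 m or y of mouse_center in the frame of wide_unit below -0.11 m) and value of joint wide_tray below 0.006 m), for 0.1 s.
2. the wide tray has sprung out (value of joint wide_tray above 0.095 m), for 0.1 s.
3. the carton lies in the open tray, let go (x of staple_box_center in the frame of wide_tray_floor between -0.05 and 0.05 m and y of staple_box_center in the frame of wide_tray_floor between -0.05 and 0.05 m and z of staple_box_center in the frame of wide_tray_floor between 0.004 and 0.02 m and value of joint wide_tray above 0.07 m and contact force between the fingers and staple_box below 0.1 N), for 0.2 s.
At the end, for the whole second after the job is handed in: The wide tray is latched home (within 4 mm), the carton flat on its floor (centre within 50 mm of the floor point in x and y), the slim tray shut, the mouse on the desk 110 mm or more to the side of the wide unit's centre line, the pen pot upright, all at rest (value of joint each of wide_tray, slim_tray below 0.004 m and (y of mouse_center in the frame of wide_unit above 0.11 m or y of mouse_center in the frame of wide_unit below -0.11 m) and height (world z) of mouse_center below 0.035 m and linear speed of each of mouse, staple_box below 0.02 m/s and angle between pen_pot_center's own z axis and vertical below 0.15 rad and x of staple_box_center in the frame of wide_tray_floor between -0.05 and 0.05 m and y of staple_box_center in the frame of wide_tray_floor between -0.05 and 0.05 m and z of staple_box_center in the frame of wide_tray_floor between 0.004 and 0.02 m); the robot touches nothing.
It fails at once if the wide tray bumps into the mouse (value of joint wide_tray above 0.008 m and contact force between wide_unit and mouse above 1 N).
It fails at once if the slim unit's tray is let out (value of joint slim_tray above 0.01 m).
It fails at once if the pen pot is shifted by more than 25 mm or tipped (distance of pen_pot_center from where it was at the start of the episode above 0.025 m or angle between pen_pot_center's own z axis and vertical above 0.35 rad).
It also fails if it takes over 72 s, if anything falls off the work surface, if the arm or the gripper's body presses on something with over 40 N, if the wrist force passes 120 N, or if a joint passes its speed limit or range.

## Working session

There is one attempt and no reset: what is moved stays moved. The work goes in short steps, Python scripts to look and compute and a tool call to move; the robot and the scene stay as the last step left them, time stands still between calls to the robot, and variables do not carry over. Pictures are saved under pics/ and viewed, and the job is handed in when it is done.

Besides the shell and the picture viewer there is one more tool, called after ">>>" by a JSON object that holds its "name" and its "arguments", one argument or row to a line. move_arm: Moves the arm, as the interface text tells. Its arguments: {"type":"object","properties":{"increments":{"type":"array"},"grip_force":{"type":"number"}},"required":["increments"]}

```bash
mkdir -p pics; python3 - <<'E'
from workcell import status,get_image,get_calibration
import cv2,numpy as np
np.set_printoptions(precision=4,suppress=True)
for n in("scene","top"):
    im=get_image(n); cv2.imwrite(f"pics/{n}0.png",cv2.cvtColor(im,cv2.COLOR_RGB2BGR))
    c=get_calibration(n);print(n,c)
print(status.get_obs())
E
```

```text
scene {'fov_y': 46.04753104635592, 'cx': 252.00756070316328, 'cy': 187.35912012961788, 'R': array([[-0.8057, -0.5919, -0.0212],
       [-0.2976,  0.4355, -0.8496],
       [ 0.5121, -0.6782, -0.527 ]]), 't': array([0.4407, 0.1952, 0.8624])}
top {'fov_y': 45.90116729882619, 'cx': 257.3279114171137, 'cy': 185.2991961467409, 'R': array([[-0.0102, -0.9999,  0.0065],
       [-0.9953,  0.0095, -0.0961],
       [ 0.096 , -0.0075, -0.9954]]), 't': array([0.0649, 0.5236, 1.1778])}
{'time': 0.1, 'joint_pos': array([ 1.0902,  0.6292,  0.0385,  1.5182, -0.027 ,  0.9963, -0.02  ]), 'qvel': array([ 0.0004, -0.0019, -0.0006, -0.0028,  0.0016, -0.0002,  0.0021]), 'joint_torque': array([ -0.0023, -55.0849,   1.1429, -18.7203,  -0.0554,   0.0152,
        -0.0005]), 'eef_pos': array([ 0.2617, -0.5943,  0.2047]), 'eef_rot': array([-0.145 , -0.6918, -0.1462,  0.6921]), 'ft_force': array([-0.7274, -0.4801, -0.0353]), 'ft_torque': array([ 0.0213,  0.03  , -0.0656]), 'finger_gap': 0.09386237063317786}
```

View pics/scene0.png

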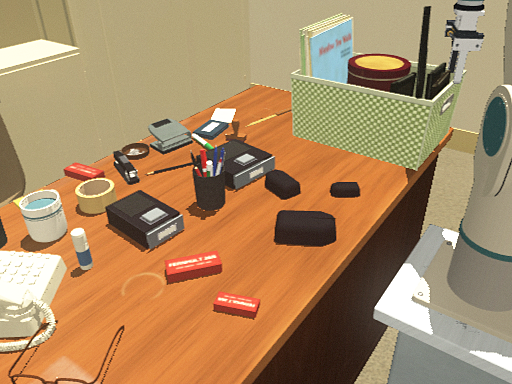

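View pics/top0.png

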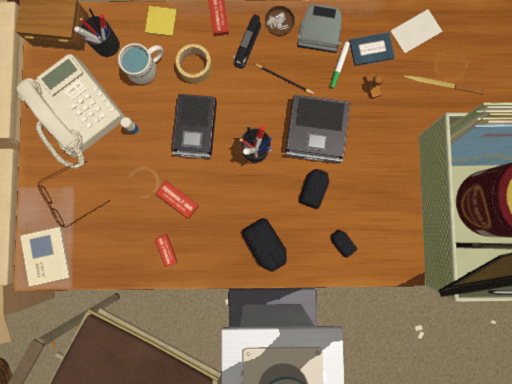

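Top view: wide unit about (317,128), slim unit (195,126), pen pot (254,145), middle mouse (314,188), large carton (176,199). The look-alikes are the mice at (264,244) and (344,244) and the cartons at (166,250) and (219,15). I'll measure these next.

```bash
cat > h.py <<'E'
import cv2,numpy as np
from workcell import status,get_image,get_calibration
np.set_printoptions(precision=4,suppress=True)
C={n:get_calibration(n) for n in("scene","top")}
def f(n): return 192/np.tan(np.radians(C[n]['fov_y']/2))
def ray(n,u,v):
    c=C[n];d=np.array([(u-c['cx'])/f(n),(v-c['cy'])/f(n),1.]);R=np.array(c['R'])
    return -R.T@c['t'],R.T@d
def plane(n,u,v,z):
    o,d=ray(n,u,v);return o+d*(z-o[2])/d[2]
def proj(n,X):
    c=C[n];p=np.array(c['R'])@np.asarray(X)+c['t'];return np.array([c['cx'],c['cy']])+f(n)*p[:2]/p[2]
def tri(a,b):
    o1,d1=ray("top",*a);o2,d2=ray("scene",*b)
    s=np.linalg.lstsq(np.c_[d1,-d2],o2-o1,rcond=None)[0]
    p,q=o1+s[0]*d1,o2+s[1]*d2;return (p+q)/2,np.linalg.norm(p-q)
E
python3 - <<'E'
from h import *
t=cv2.imread("pics/top0.png");s=cv2.imread("pics/scene0.png")
a=cv2.resize(t[85:215,280:380],None,fx=4.5,fy=4.5,interpolation=cv2.INTER_CUBIC);cv2.imwrite("pics/tw.png",a)
b=cv2.resize(s[130:240,200:340],None,fx=5,fy=5,interpolation=cv2.INTER_CUBIC);cv2.imwrite("pics/sw.png",b)
# red boxes, dark blobs
for n,im in(("top",t),("scene",s)):
    B,G,R=[im[...,i].astype(int) for i in range(3)]
    m=((R>130)&(G<75)&(B<75)&(R-G>90)).astype(np.uint8)
    if n=='scene': m=((R>120)&(G<55)&(B<60)).astype(np.uint8)
    m=cv2.morphologyEx(m,cv2.MORPH_CLOSE,np.ones((7,7)))
    for c in cv2.findContours(m,0,2)[0]:
        if cv2.contourArea(c)>60: print(n,'red',cv2.contourArea(c),cv2.minAreaRect(c),cv2.boxPoints(cv2.minAreaRect(c)).round(1).tolist())
    m=(im.max(2)<60).astype(np.uint8)
    m=cv2.morphologyEx(m,cv2.MORPH_OPEN,np.ones((3,3)))
    for c in cv2.findContours(m,0,2)[0]:
        if cv2.contourArea(c)>150: print(n,'dark',cv2.contourArea(c),cv2.boundingRect(c),cv2.minAreaRect(c))
E
```

```text
top red 333.0 ((165.27586364746094, 250.18963623046875), (29.896947860717773, 12.62728214263916), 68.19859313964844) [[153.89999389648438, 238.6999969482422], [165.60000610351562, 234.0], [176.6999969482422, 261.70001220703125], [165.0, 266.3999938964844]]
top red 639.0 ((176.5426788330078, 199.03298950195312), (41.038917541503906, 16.868755340576172), 37.69424057006836) [[155.10000610351562, 193.1999969482422], [165.5, 179.8000030517578], [197.89999389648438, 204.89999389648438], [187.60000610351562, 218.3000030517578]]
top red 466.5 ((218.12835693359375, 15.430574417114258), (33.33953094482422, 15.84994125366211), 82.14668273925781) [[208.0, 0.0], [223.6999969482422, -2.200000047683716], [228.3000030517578, 30.899999618530273], [212.60000610351562, 33.0]]
top dark 815.5 (439, 255, 73, 41) ((474.5862121582031, 282.46551513671875), (31.753902435302734, 73.1639633178711), 68.19859313964844)
top dark 363.0 (331, 230, 25, 27) ((342.3000183105469, 242.9000244140625), (27.0, 15.399999618530273), 53.13010025024414)
top dark 1373.5 (242, 219, 44, 52) ((264.98529052734375, 245.30882263183594
[... 1887 characters left out ...]
(10.0, 27.0), 90.0)
scene dark 374.5 (265, 174, 35, 25) ((280.582275390625, 188.23016357421875), (37.17950439453125, 18.057720184326172), 20.13630485534668)
scene dark 2164.5 (367, 159, 70, 96) ((415.4226989746094, 212.8182373046875), (39.12736511230469, 109.6309814453125), 38.867774963378906)
scene dark 298.0 (390, 75, 26, 21) ((402.1081237792969, 83.35134887695312), (23.344655990600586, 20.714271545410156), 9.462322235107422)
scene dark 362.0 (425, 66, 25, 33) ((434.3908386230469, 81.88356018066406), (20.24465560913086, 35.74732208251953), 46.84760665893555)
scene dark 509.5 (416, 7, 14, 91) ((422.7254638671875, 52.020484924316406), (7.242859840393066, 90.80734252929688), 5.19442892074585)
```

View pics/tw.png

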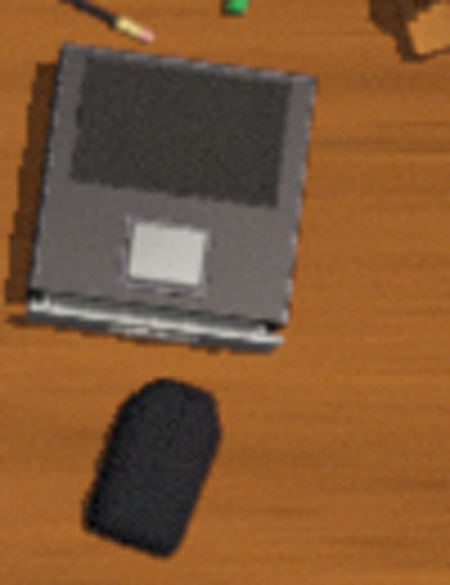

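View pics/sw.png

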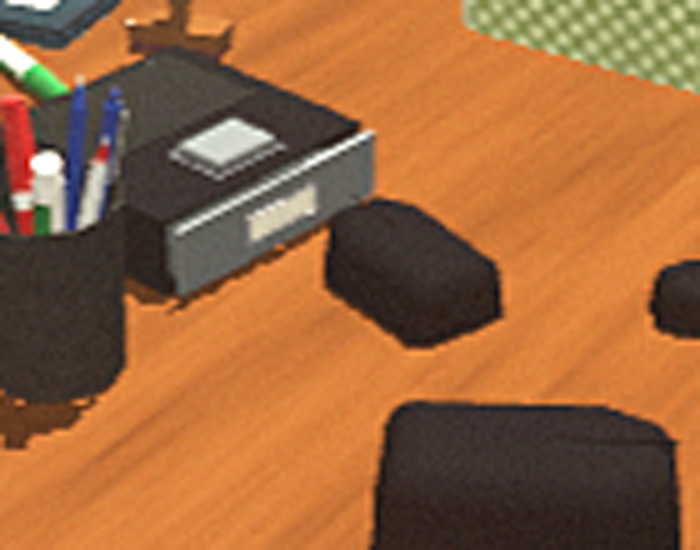

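```bash
python3 - <<'E'
from h import *
def T(U,V): return ((U+.5)/4.5-.5+280,(V+.5)/4.5-.5+85)
def S(U,V): return ((U+.5)/5-.5+200,(V+.5)/5-.5+130)
print("roof",[plane("top",*T(*p),.046) for p in((65,47),(315,77),(288,325),(32,290))])
r=np.array([plane("top",*T(*p),.046)[:2] for p in((65,47),(315,77),(288,325),(32,290))])
print("centre",r.mean(0),"edges",[np.linalg.norm(r[i]-r[i-1]) for i in range(4)])
for a,b in((3,0),(2,1)): d=r[b]-r[a];print("yaw depth",np.arctan2(d[1],d[0]))
for a,b in((1,0),(2,3)): d=r[b]-r[a];print("yaw width",np.arctan2(-d[0],d[1]))
k=[(133,222),(210,226),(203,285),(128,278)];print("key plane",plane("top",*T(*np.mean(k,0)),.054))
print("key tri",tri(T(*np.mean(k,0)),S(226,144)))
print("roof front right tri",tri(T(288,325),S(360,128)), tri(T(283,347),S(374,134)))
print("panel top", plane("top",*T(283,347),.044),plane("top",*T(20,318),.044))
# carton
c=cv2.boxPoints(((176.54,199.03),(41.04,16.87),37.69))
P=np.array([plane("top",*(p),.022) for p in c]);print(P,P.mean(0),[np.linalg.norm(P[i]-P[i-1]) for i in range(4)])
# mouse
print("mouse",plane("top",313.95,187.65,.015), plane("top",280+168/4.5,85+380/4.5,.02),plane("top",280+130/4.5,85+545/4.5,.02))
for z in(0,.098): print("pot",plane("top",256,150,z))
t=cv2.imread("pics/top0.png");s=cv2.imread("pics/scene0.png")
cv2.imwrite("pics/tc.png",cv2.resize(t[110:230,140:280],None,fx=5,fy=5,interpolation=cv2.INTER_CUBIC))
cv2.imwrite("pics/sc.png",cv2.resize(s[150:290,150:240],None,fx=4,fy=4,interpolation=cv2.INTER_CUBIC))
E
```

```text
roof [array([ 0.7623, -0.0402,  0.046 ]), array([ 0.7429, -0.1876,  0.046 ]), array([ 0.5951, -0.1674,  0.046 ]), array([ 0.6171, -0.0183,  0.046 ])]
centre [ 0.6793 -0.1034] edges [np.float64(0.1468164015925158), np.float64(0.14863938058764734), np.float64(0.14921045541915476), np.float64(0.1507037120185143)]
yaw depth -0.14968310442697677
yaw depth -0.13567098348598056
yaw width -0.1306067147030739
yaw width -0.14665779498458748
key plane [ 0.6369 -0.0974  0.054 ]
key tri (array([ 0.6393, -0.0972,  0.0487]), np.float64(0.0034174683930806807))
roof front right tri (array([ 0.598 , -0.1672,  0.0402]), np.float64(0.00472047444694191)) (array([ 0.5852, -0.1633,  0.0419]), np.float64(0.005889053923402778))
panel top [ 0.5824 -0.1645  0.044 ] [ 0.601  -0.0112  0.044 ]
[[0.5061 0.3309 0.022 ]
 [0.5415 0.3039 0.022 ]
 [0.4739 0.2174 0.022 ]
 [0.4389 0.2445 0.022 ]] [0.4901 0.2742 0.022 ] [np.float64(0.10941043039400454), np.float64(0.04446393513115865), np.float64(0.1097384145165128), np.float64(0.04424642360744492)]
mouse [ 0.5174 -0.0918  0.015 ] [ 0.5657 -0.1012  0.02  ] [ 0.4679 -0.0766  0.02  ]
pot [0.6234 0.0622 0.    ]
pot [0.6062 0.0627 0.098 ]
```

View pics/tc.png

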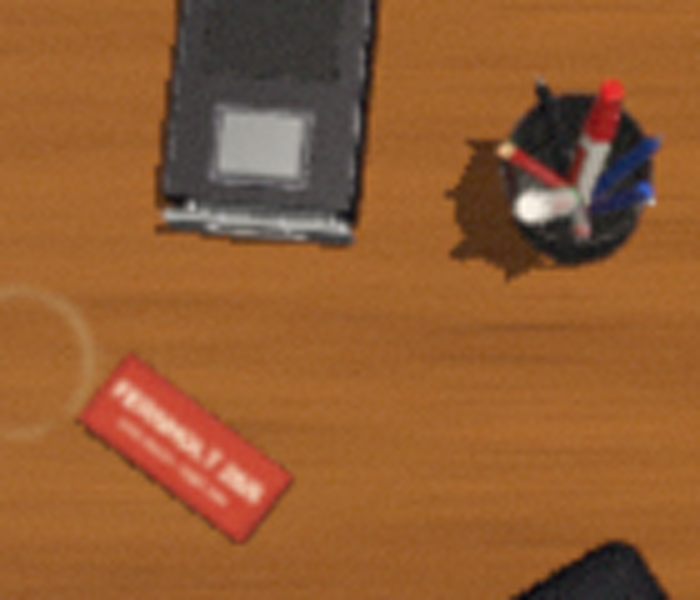

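View pics/sc.png

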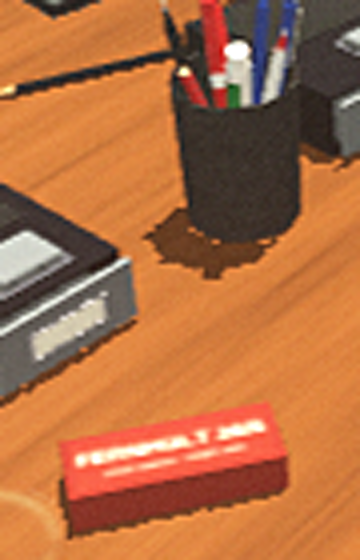

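```bash
cat >> h.py <<'E'
from scipy.spatial.transform import Rotation as Ro
def pose():
    o=status.get_obs();q=np.array(o['eef_rot']);return np.array(o['eef_pos']),Ro.from_quat(np.r_[q[1:],q[0]]).as_matrix(),o
def inc(p,jaw):
    """target TCP p, tool down, jaw axis at angle jaw (rad, mod pi) -> cm/deg increments"""
    P,R,o=pose();best=None
    for a in(jaw,jaw+np.pi):
        y=np.array([np.cos(a),np.sin(a),0]);x=np.array([0,0,-1.]);Rt=np.c_[x,y,np.cross(x,y)]
        v=Ro.from_matrix(R.T@Rt).as_rotvec(degrees=True)
        if best is None or np.linalg.norm(v)<np.linalg.norm(best):best=v
    return np.r_[R.T@(np.asarray(p)-P)*100,best].round(2)
def st():
    P,R,o=pose();print("t",o['time'],"tcp",P,"jaw",np.arctan2(R[1,1],R[0,1]),"xax",R[:,0],"F",o['ft_force'],"gap",o['finger_gap'],"q",o['joint_pos'])
E
python3 - <<'E'
from h import *
tc=[(130,352),(293,478),(243,545),(80,418)]
for z in(0,.022):
  print([ (4*(proj("scene",plane("top",(u+.5)/5-.5+140,(v+.5)/5-.5+110,z))-150+.5)).round() for u,v in tc])
print("carton top corners tri",[tri(((a+.5)/5-.5+140,(b+.5)/5-.5+110),((c+.5)/4-.5+150,(d+.5)/4-.5+150)) for (a,b),(c,d) in(((130,352),(62,440)),((293,478),(270,405)),((243,545),(288,458)),((80,418),(72,498)))])
print("pot",plane("top",255,145.2,.098))
u=Ro.from_euler('z',-.14).as_matrix();c=np.array([.6793,-.1034,0])
print("mouse in unit",u.T@(np.array([.5174,-.0918,0])-c),"key",u.T@(np.array([.638,-.097,0])-c),"pot",u.T@(np.array([.608,.065,0])-c))
st()
print("mouse above",inc([.515,-.091,.15],np.pi/2-.24))
E
```

```text
[array([ 62., 476.]), array([275., 434.]), array([295., 489.]), array([ 74., 534.])]
[array([ 66., 441.]), array([278., 400.]), array([298., 453.]), array([ 78., 497.])]
carton top corners tri [(array([0.5417, 0.3041, 0.0223]), np.float64(0.0020024978477306927)), (array([0.4747, 0.2183, 0.0185]), np.float64(0.003589907993406722)), (array([0.4398, 0.2449, 0.0188]), np.float64(0.0045231404313181385)), (array([0.5071, 0.3308, 0.0212]), np.float64(0.0028043330877592235))]
pot [0.6184 0.0651 0.098 ]
mouse in unit [-0.1619 -0.0111  0.    ] key [-0.0418  0.0006  0.    ] pot [-0.0941  0.1568  0.    ]
t 0.1 tcp [ 0.2617 -0.5943  0.2047] jaw -1.1560084144198466 xax [-0.0007  0.0015 -1.    ] F [-0.7274 -0.4801 -0.0353] gap 0.09386237063317786 q [ 1.0902  0.6292  0.0385  1.5182 -0.027   0.9963 -0.02  ]
mouse above [  5.53 -35.85 -43.46  37.52   0.03   0.09]
```

```bash
python3 - <<'E'
from h import *
for p in((420,125),(440,297),(512,290)): print(plane("top",*p,.15))
print(proj("top",[.262,-.595,.2]),proj("scene",[.262,-.595,.2]))
print(tri((440,297),(417,163)),"black obj top",tri((512,240),(426,8)))
print(inc([.27,-.32,.22],np.pi/2-.24),inc([.515,-.091,.15],np.pi/2-.24))
E
```

```text
[ 0.6545 -0.3332  0.15  ]
[ 0.247  -0.3617  0.15  ]
[ 0.2611 -0.5308  0.15  ]
[553.4311 292.2751] [453.547   78.5658]
(array([ 0.2472, -0.4033,  0.02  ]), np.float64(0.04290483634657138)) black obj top (array([ 0.3527, -0.4076,  0.4065]), np.float64(0.06808719258608166))
[ -1.49 -24.78 -11.81  37.52   0.03   0.09] [  5.53 -35.85 -43.46  37.52   0.03   0.09]
```

```bash
python3 - <<'E'
from h import *
t=cv2.imread("pics/top0.png");s=cv2.imread("pics/scene0.png")
a=cv2.resize(t[90:310,400:512],None,fx=2.7,fy=2.7);b=cv2.resize(s[0:180,280:512],None,fx=2,fy=2)
h=max(a.shape[0],b.shape[0]);o=np.zeros((h,a.shape[1]+b.shape[1],3),np.uint8);o[:a.shape[0],:a.shape[1]]=a;o[:b.shape[0],a.shape[1]:]=b
cv2.imwrite("pics/bask.png",o)
o,d=ray("scene",426,8)
for z in(.2,.25,.3,.35,.4): print(o+d*(z-o[2])/d[2])
E
```

```text
[ 0.6662 -1.582   0.2   ]
[ 0.5854 -1.3094  0.25  ]
[ 0.5046 -1.0369  0.3   ]
[ 0.4237 -0.7643  0.35  ]
[ 0.3429 -0.4917  0.4   ]
```

View pics/bask.png

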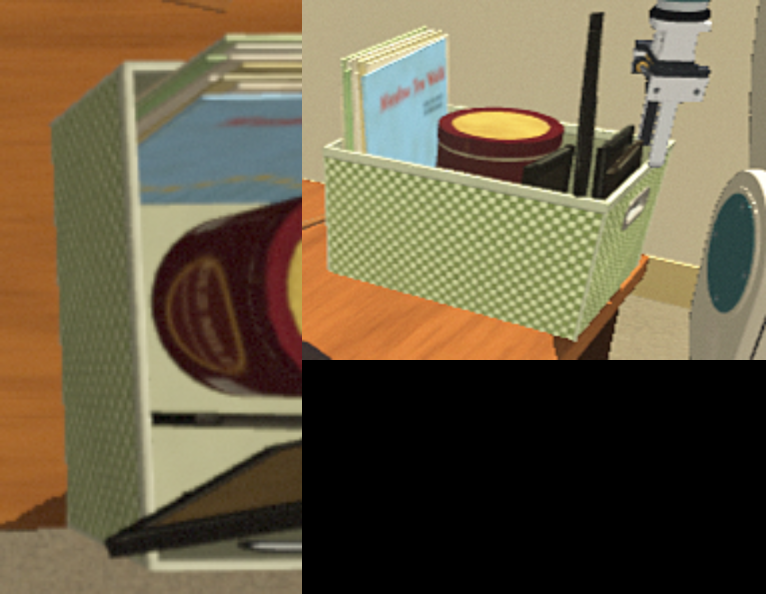

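```bash
python3 - <<'E'
from h import *
print(tri((440,292),(426,7)),tri((440,296),(429,7)),tri((440,292),(421,8)))
print("rim near-left corner",tri((400+150/2.7,90+565/2.7),(280+(607-302)/2,208/2)))
print("rim far-left",tri((400+125/2.7,90+65/2.7),(280+(328-302)/2,148/2)))
for z in (.3,.35,.4,.45): print(plane("top",440,293,z))
E
```

```text
(array([ 0.286 , -0.2509,  0.4417]), np.float64(0.02808450506829629)) (array([ 0.2795, -0.2502,  0.4424]), np.float64(0.027801316589798605)) (array([ 0.2905, -0.2493,  0.4406]), np.float64(0.018311644010544092))
rim near-left corner (array([ 0.2502, -0.3763,  0.1975]), np.float64(0.002926728522821436))
rim far-left (array([ 0.6666, -0.3757,  0.2029]), np.float64(0.0019367634668774343))
[ 0.2775 -0.3018  0.3   ]
[ 0.2846 -0.2817  0.35  ]
[ 0.2917 -0.2616  0.4   ]
[ 0.2988 -0.2415  0.45  ]
```

```bash
python3 - <<'E'
from h import *
for n in C: print(n,-np.array(C[n]['R']).T@C[n]['t'])
for px in((440,292),(500,256),(512,281)):
  for z in (.15,.2,.25,.3,.35,.4,.45,.5): X=plane("top",*px,z);print(px,X,proj("scene",X))
s=cv2.imread("pics/scene0.png");cv2.imwrite("pics/sl.png",cv2.resize(s[0:125,370:512],None,fx=4.5,fy=4.5,interpolation=cv2.INTER_CUBIC))
E
```

```text
scene [-0.0285  0.7607  0.6298]
top [0.4087 0.0688 1.2223]
(440, 292) [ 0.2584 -0.3622  0.15  ] [424.6267 122.4552]
(440, 292) [ 0.2654 -0.3421  0.2   ] [422.7392 105.9728]
(440, 292) [ 0.2724 -0.322   0.25  ] [420.7256  88.3884]
(440, 292) [ 0.2794 -0.3019  0.3   ] [418.5726  69.5876]
(440, 292) [ 0.2864 -0.2818  0.35  ] [416.2653  49.4396]
(440, 292) [ 0.2934 -0.2617  0.4   ] [413.7866  27.7943]
(440, 292) [ 0.3004 -0.2416  0.45  ] [411.1166   4.4783]
(440, 292) [ 0.3075 -0.2215  0.5   ] [408.2323 -20.7095]
(500, 256) [ 0.3399 -0.5076  0.15  ] [413.1066  99.0637]
(500, 256) [ 0.3431 -0.4807  0.2   ] [411.5823  84.6629]
(500, 256) [ 0.3463 -0.4538  0.25  ] [409.9503  69.245 ]
(500, 256) [ 0.3495 -0.4269  0.3   ] [408.1988  52.6983]
(500, 256) [ 0.3527 -0.4001  0.35  ] [406.3142  34.8941]
(500, 256) [ 0.3559 -0.3732  0.4   ] [404.2808  15.6834]
(500, 256) [ 0.3591 -0.3463  0.45  ] [402.08    -5.1073]
(500, 256) [ 0.3623 -0.3194  0.5   ] [399.6906 -27.6812]
(512, 281) [ 0.2818 -0.5321  0.15  ] [436.2512 100.4768]
(512, 281) [ 0.2877 -0.5041  0.2   ] [434.3817  85.9116]
(512, 281) [ 0.2936 -0.4761  0.25  ] [432.3808  70.3224]
(512, 281) [ 0.2995 -0.4481  0.3   ] [430.2341  53.5972]
(512, 281) [ 0.3054 -0.4201  0.35  ] [427.925  35.607]
(512, 281) [ 0.3114 -0.392   0.4   ] [425.4344  16.2029]
(512, 281) [ 0.3173 -0.364   0.45  ] [422.74    -4.7889]
(512, 281) [ 0.3232 -0.336   0.5   ] [419.8159 -27.5713]
```

View pics/sl.png

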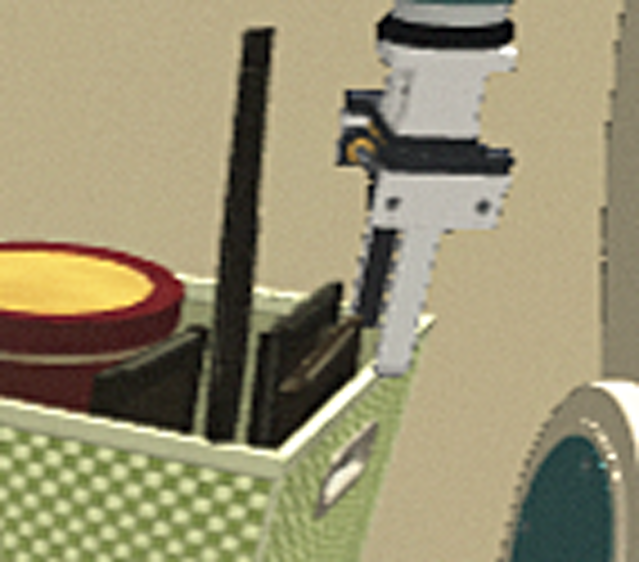

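```bash
python3 - <<'E'
from h import *
print(tri((440,292),(428,76)),tri((458,246),(420,97)))
j=np.pi/2-.24
for p in([.25,-.58,.3],[.235,-.45,.3],[.235,-.34,.3],[.31,-.25,.28],[.40,-.17,.25],[.515,-.091,.12]): print(inc(p,j))
E
```

```text
(array([ 0.268 , -0.3133,  0.2819]), np.float64(0.018843109595979946)) (array([ 0.3315, -0.4088,  0.1855]), np.float64(0.07294267349638651))
[-9.53 -1.8   0.5  37.52  0.03  0.09]
[ -9.51 -14.3   -3.37  37.52   0.03   0.09]
[ -9.49 -24.37  -7.8   37.52   0.03   0.09]
[ -7.48 -29.58 -18.29  37.52   0.03   0.09]
[ -4.48 -33.27 -29.75  37.52   0.03   0.09]
[  8.53 -35.84 -43.46  37.52   0.03   0.09]
```

>>> {"name": "move_arm", "arguments": {
  "increments": [
    [-6, 0, 0, 0, 0, 0, 1],
    [-12, 0, 0, 5, 0, 0, 1],
    [-13.5, -2, 0.5, 15, 0, 0, 1],
    [-13.5, -5, -1, 25, 0, 0, 1],
    [-13.5, -10, -2.5, 35, 0, 0, 1],
    [-13.5, -14.3, -3.4, 37.5, 0, 0, 1],
    [-13.5, -19.3, -5.6, 37.5, 0, 0, 1],
    [-13.5, -24.4, -7.8, 37.5, 0, 0, 1],
    [-13.5, -27, -13, 37.5, 0, 0, 1],
    [-13.5, -29.6, -18.3, 37.5, 0, 0, 1],
    [-9, -31.5, -24, 37.5, 0, 0, 1],
    [-4.5, -33.3, -29.7, 37.5, 0, 0, 1],
    [-1, -34.5, -34, 37.5, 0, 0, 1],
    [2, -35.5, -39, 37.5, 0, 0, 1],
    [5, -35.8, -43, 37.5, 0, 0, 1],
    [8, -35.8, -43.5, 37.5, 0, 0, 1],
    [8, -35.8, -43.5, 37.5, 0, 0, 1]
  ]
}}

```text
time: 2.22
eef_pos: [0.5137, -0.0904, 0.1229]
eef_rot: [0.085, -0.7, 0.083, 0.705]
ft_force: [0.2, -0.0, 0.5]
finger_gap: 0.0943
```

```bash
python3 - <<'E'
from h import *
st();im=get_image("scene");cv2.imwrite("pics/s1.png",im[...,::-1])
for z in(.03,.007): print(inc([.515,-.091,z],np.pi/2-.24))
E
```

```text
t 2.225 tcp [ 0.5137 -0.0904  0.1229] jaw -1.809030027800181 xax [-0.0066  0.0024 -1.    ] F [ 0.1684 -0.0157  0.5304] gap 0.09430062425666161 q [ 0.1619  0.5655 -0.0595  1.9491  0.051   0.6353 -1.7387]
[ 9.45 -0.04 -0.1   0.02  0.24  0.04]
[11.75 -0.04 -0.11  0.02  0.24  0.04]
```

View pics/s1.png

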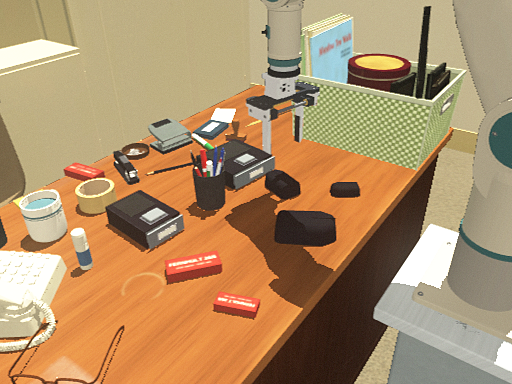

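>>> {"name": "move_arm", "arguments": {
  "increments": [
    [5, 0, 0, 0, 0, 0, 1],
    [8, 0, 0, 0, 0, 0, 1],
    [10, 0, 0, 0, 0, 0, 1],
    [11.3, 0, 0, 0, 0, 0, 1],
    [11.3, 0, 0, 0, 0, 0, 1],
    [11.3, 0, 0, 0, 0, 0, 0.4],
    [11.3, 0, 0, 0, 0, 0, 0.4],
    [11.3, 0, 0, 0, 0, 0, 0.4],
    [11.3, 0, 0, 0, 0, 0, 0.4],
    [11.3, 0, 0, 0, 0, 0, 0.4],
    [11.3, 0, 0, 0, 0, 0, 0.4]
  ],
  "grip_force": 10
}}

```text
time: 3.65
eef_pos: [0.5141, -0.0912, 0.0118]
eef_rot: [0.085, -0.701, 0.084, 0.703]
ft_force: [-0.9, -0.6, 3.7]
finger_gap: 0.0594
```

>>> {"name": "move_arm", "arguments": {
  "increments": [
    [0, 1.5, 0, 0, 0, 0, 0.4],
    [0, 3.5, 0, 0, 0, 0, 0.4],
    [0, 5.5, 0, 0, 0, 0, 0.4],
    [0, 7.5, 0, 0, 0, 0, 0.4],
    [0, 9.5, 0, 0, 0, 0, 0.4],
    [0, 11.5, 0, 0, 0, 0, 0.4],
    [0, 13, 0, 0, 0, 0, 0.4],
    [0, 13.5, 0, 0, 0, 0, 0.4],
    [0, 13.5, 0, 0, 0, 0, 0.4],
    [0, 13.5, 0, 0, 0, 0, 1],
    [0, 13.5, 0, 0, 0, 0, 1],
    [0, 13.5, 0, 0, 0, 0, 1],
    [0, 13.5, 0, 0, 0, 0, 1],
    [-3, 13.5, 0, 0, 0, 0, 1],
    [-8, 13.5, 0, 0, 0, 0, 1],
    [-12, 13.5, 0, 0, 0, 0, 1],
    [-12, 13.5, 0, 0, 0, 0, 1]
  ]
}}

```text
time: 5.78
eef_pos: [0.4846, -0.2234, 0.1346]
eef_rot: [-0.084, 0.703, -0.085, -0.701]
ft_force: [0.7, -0.0, -0.6]
finger_gap: 0.0941
```

```bash
python3 - <<'E'
from h import *
st()
for n in("scene","top"): cv2.imwrite(f"pics/{n}2.png",get_image(n)[...,::-1])
j=np.pi/2-.14
print(inc([.638,-.097,.12],j),inc([.638,-.097,.054],j))
E
```

```text
t 5.775 tcp [ 0.4846 -0.2234  0.1346] jaw -1.810472318792467 xax [ 0.0026 -0.001  -1.    ] F [ 0.7068 -0.047  -0.5552] gap 0.09406447105346562 q [ 0.4597  0.5589 -0.1189  1.9157  0.1016  0.6699 -1.5313]
[  1.13 -15.88 -12.16  -5.7    0.2    0.04] [  7.73 -15.88 -12.18  -5.7    0.2    0.04]
```

View pics/scene2.png

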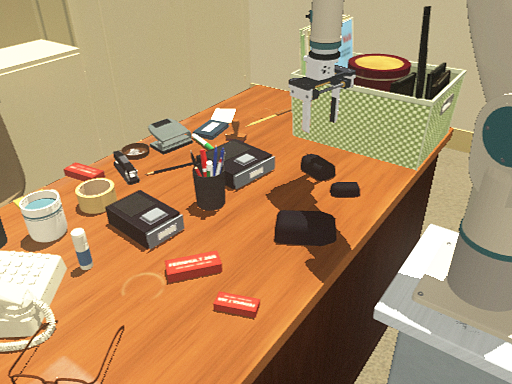

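View pics/top2.png

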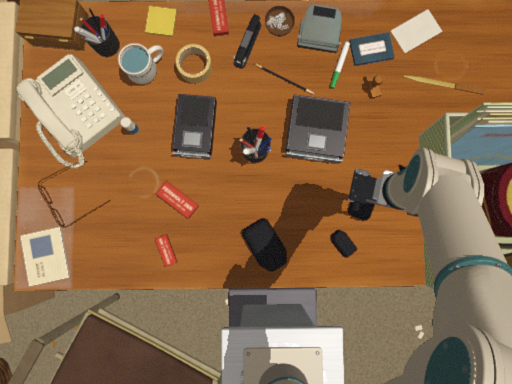

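Scene: the mouse has moved to about (318,167), next to the small one and well right of the tray. I'll move above the key with the fingers closed, then check the mouse in the top view before pressing.

>>> {"name": "move_arm", "arguments": {
  "increments": [
    [0, -4, -3, -2, 0, 0, 0],
    [0, -8, -6, -4, 0, 0, 0],
    [0, -12, -9, -5.7, 0.2, 0, 0],
    [1, -15.9, -12.2, -5.7, 0.2, 0, 0],
    [4, -15.9, -12.2, -5.7, 0.2, 0, 0],
    [5.5, -15.9, -12.2, -5.7, 0.2, 0, 0],
    [5.5, -15.9, -12.2, -5.7, 0.2, 0, 0]
  ]
}}

```text
time: 6.75
eef_pos: [0.636, -0.0975, 0.074]
eef_rot: [0.05, -0.704, 0.05, 0.707]
ft_force: [0.7, -0.0, -0.4]
finger_gap: 0.0272
```

```bash
python3 - <<'E'
from h import *
st()
im={}
for n in("scene","top"): im[n]=get_image(n)[...,::-1];cv2.imwrite(f"pics/{n}3.png",im[n])
m=(im["top"].max(2)<60).astype(np.uint8);m[:150]=0;m[:,:290]=0;m[:,400:]=0
for c in cv2.findContours(m,0,2)[0]:
    if cv2.contourArea(c)>100:
        r=cv2.minAreaRect(c);X=plane("top",*r[0],.015);d=X[:2]-[.6793,-.1034];print(r,X,"y'",d@[.1395,.99])
j=np.pi/2-.14
print(inc([.638,-.097,.054],j))
E
```

```text
t 6.75 tcp [ 0.636  -0.0975  0.074 ] jaw -1.7117548473002075 xax [-0.0049  0.0007 -1.    ] F [ 0.6933 -0.0274 -0.3817] gap 0.027221253638028693 q [ 0.1786  0.7767 -0.1184  1.6389  0.123   0.7383 -1.7093]
((351.0, 249.5), (65.0, 18.0), 90.0) [ 0.3524 -0.1861  0.015 ] y' -0.12747693620330486
[ 2.24 -0.07  0.02 -0.07  0.01  0.02]
```

View pics/scene3.png

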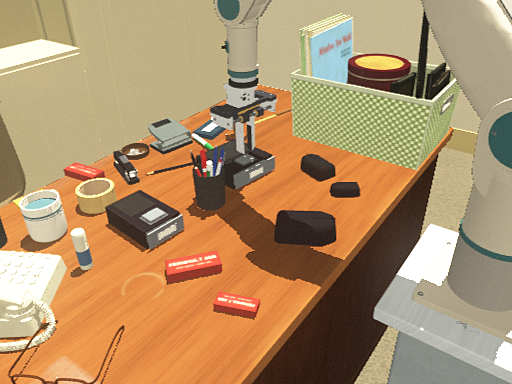

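View pics/top3.png

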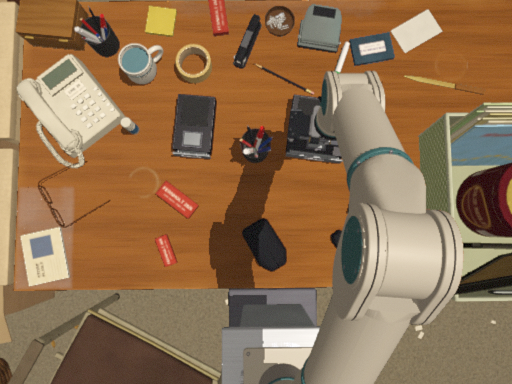

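```bash
python3 - <<'E'
from h import *
for f_,r in(("pics/scene0.png",(265,170,300,200)),("pics/scene3.png",(298,150,338,182))):
    im=cv2.imread(f_);m=np.zeros(im.shape[:2],np.uint8);a=im.max(2)<75;m[r[1]:r[3],r[0]:r[2]]=a[r[1]:r[3],r[0]:r[2]]
    c=max(cv2.findContours(m,0,2)[0],key=cv2.contourArea);M=cv2.moments(c);u,v=M['m10']/M['m00'],M['m01']/M['m00']
    X=plane("scene",u,v,.017);d=X[:2]-[.6793,-.1034];print(u,v,M['m00'],X,"x'",d@[.99,-.1395],"y'",d@[.1395,.99])
E
```

```text
281.4343509555721 184.0861255894763 671.5 [ 0.5133 -0.0839  0.017 ] x' -0.16705518922162085 y' -0.003859027155152103
317.17204301075265 167.12252405206564 589.0 [ 0.4811 -0.2145  0.017 ] x' -0.1806950308211212 y' -0.1375886502572027
```

>>> {"name": "move_arm", "arguments": {
  "increments": [
    [1, 0, 0, 0, 0, 0, 0],
    [1.8, 0, 0, 0, 0, 0, 0],
    [2.2, 0, 0, 0, 0, 0, 0],
    [2.5, 0, 0, 0, 0, 0, 0],
    [2.8, 0, 0, 0, 0, 0, 0],
    [2.8, 0, 0, 0, 0, 0, 0]
  ]
}}

```text
time: 7.6
eef_pos: [0.6379, -0.0977, 0.0486]
eef_rot: [0.05, -0.705, 0.05, 0.705]
ft_force: [-2.2, -0.4, 5.3]
finger_gap: 0.0006
```

```bash
python3 - <<'E'
from h import *
st()
im=get_image("scene")[...,::-1];cv2.imwrite("pics/scene4.png",im[80:250,150:350])
E
```

```text
t 7.6 tcp [ 0.6379 -0.0977  0.0486] jaw -1.7120772384383423 xax [-0.0003  0.0003 -1.    ] F [-2.1659 -0.4254  5.2614] gap 0.0005536366517357883 q [ 0.1756  0.8114 -0.1133  1.6504  0.1291  0.6874 -1.7147]
```

View pics/scene4.png

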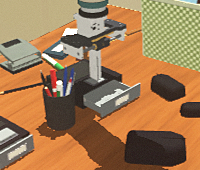

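```bash
python3 - <<'E'
from h import *
j=np.arctan2(.0865,.0676)+np.pi/2
for p in([.6,-.06,.25],[.55,.1,.25],[.4905,.2745,.12]): print(inc(p,j))
E
```

```text
[-20.13  -3.21   4.29 -60.09   0.01   0.03]
[-20.12 -18.34  11.5  -60.09   0.01   0.03]
[ -7.11 -34.78  19.84 -60.09   0.01   0.03]
```

>>> {"name": "move_arm", "arguments": {
  "increments": [
    [-5, 0, 0, 0, 0, 0, 0],
    [-11, 0, 0, 0, 0, 0, 0],
    [-17, -1, 1, 0, 0, 0, 0],
    [-20, -3, 4, 0, 0, 0, 0.5],
    [-20, -8, 6.5, -10, 0, 0, 1],
    [-20, -13, 9, -20, 0, 0, 1],
    [-20, -18, 11.5, -30, 0, 0, 1],
    [-19, -23, 14, -40, 0, 0, 1],
    [-16, -28, 17, -50, 0, 0, 1],
    [-12, -32, 19, -60, 0, 0, 1],
    [-8, -34.8, 19.8, -60.1, 0, 0, 1],
    [-7.1, -34.8, 19.8, -60.1, 0, 0, 1],
    [-7.1, -34.8, 19.8, -60.1, 0, 0, 1]
  ]
}}

```text
time: 9.28
eef_pos: [0.4914, 0.2735, 0.1196]
eef_rot: [-0.31, -0.635, -0.31, 0.636]
ft_force: [0.8, -0.7, 0.1]
finger_gap: 0.0936
```

```bash
python3 - <<'E'
from h import *
st()
for n in("scene","top"): cv2.imwrite(f"pics/{n}5.png",get_image(n)[...,::-1])
j=np.arctan2(.0865,.0676)+np.pi/2
print(inc([.4905,.2745,.004],j))
E
```

```text
t 9.275 tcp [0.4914 0.2735 0.1196] jaw -0.6641129855961803 xax [-0.0006 -0.0009 -1.    ] F [ 0.8038 -0.6975  0.1121] gap 0.09357287334408841 q [-0.3063  0.6403 -0.389   1.8416  0.3481  0.7281 -1.5528]
[11.7  -0.23  0.06 -0.13 -0.09 -0.07]
```

View pics/scene5.png

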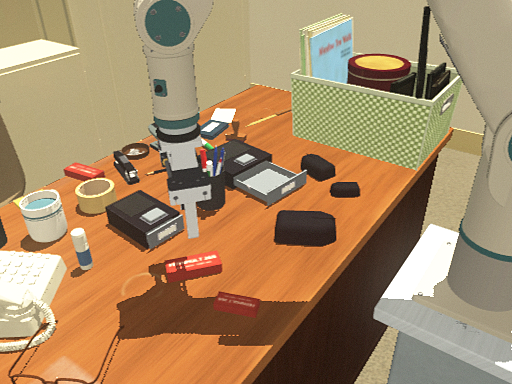

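View pics/top5.png

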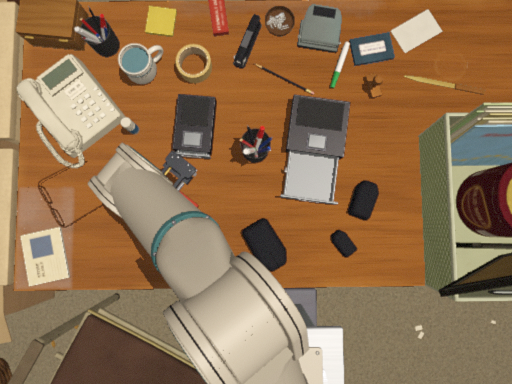

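The tray is out, at (284–337, 152–203) in the top view, and the mouse is clear at (363,200). The gripper is over the carton, so I'll take it now.

>>> {"name": "move_arm", "arguments": {
  "increments": [
    [5, -0.2, 0, 0, 0, 0, 1],
    [8, -0.2, 0, 0, 0, 0, 1],
    [10.5, -0.2, 0, 0, 0, 0, 1],
    [11.6, -0.2, 0, 0, 0, 0, 1],
    [11.6, -0.2, 0, 0, 0, 0, 1],
    [11.6, -0.2, 0, 0, 0, 0, 0.2],
    [11.6, -0.2, 0, 0, 0, 0, 0.2],
    [11.6, -0.2, 0, 0, 0, 0, 0.2],
    [11.6, -0.2, 0, 0, 0, 0, 0.2],
    [11.6, -0.2, 0, 0, 0, 0, 0.2],
    [11.6, -0.2, 0, 0, 0, 0, 0.2],
    [11.6, -0.2, 0, 0, 0, 0, 0.2]
  ],
  "grip_force": 15
}}

```text
time: 10.88
eef_pos: [0.4911, 0.2748, 0.005]
eef_rot: [0.309, 0.637, 0.309, -0.635]
ft_force: [0.2, 1.3, 1.5]
finger_gap: 0.0447
```

```bash
python3 - <<'E'
from h import *
st()
t=cv2.imread("pics/top5.png")[140:215,270:350];cv2.imwrite("pics/tray.png",cv2.resize(t,None,fx=7,fy=7,interpolation=cv2.INTER_CUBIC))
s=cv2.imread("pics/scene5.png")[140:215,225:315];cv2.imwrite("pics/trays.png",cv2.resize(s,None,fx=7,fy=7,interpolation=cv2.INTER_CUBIC))
E
```

```text
t 10.875 tcp [0.4911 0.2748 0.005 ] jaw -0.6654960923038754 xax [ 0.0018  0.0004 -1.    ] F [0.1516 1.2637 1.5   ] gap 0.044701701063493415 q [-0.3784  0.8112 -0.2844  1.9028  0.45    0.4885 -1.6454]
```

View pics/tray.png

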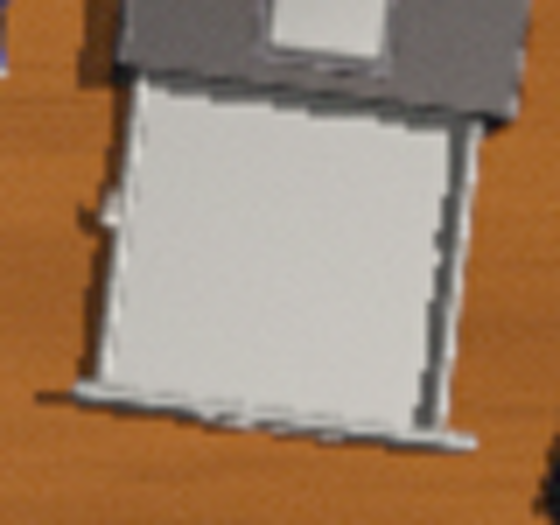

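View pics/trays.png

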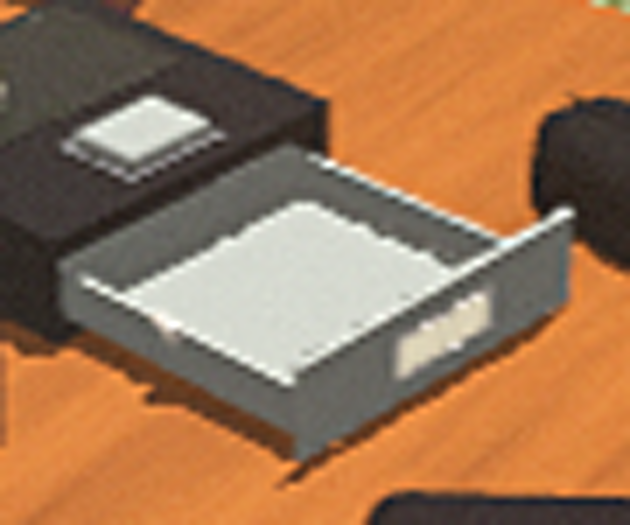

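```bash
python3 - <<'E'
from h import *
def T(U,V): return ((U+.5)/7-.5+270,(V+.5)/7-.5+140)
def S(U,V): return ((U+.5)/7-.5+225,(V+.5)/7-.5+140)
L,Rr=plane("top",*T(75,392),.044),plane("top",*T(475,445),.044);m=(L+Rr)/2
print(L,Rr,np.linalg.norm(L-Rr),m,np.arctan2(-(L-Rr)[0],(L-Rr)[1]))
print("tri",tri(T(75,390),S(297,382)),tri(T(475,443),S(570,212)))
ux=np.array([.99,-.1395]);print("floor pt",m[:2]+.067*ux, "from unit",np.array([.6793,-.1034])-(.085+.115-.067)*ux)
print("walls",plane("top",*T(120,225),.026),plane("top",*T(465,250),.026))
print("floor z check: floor front-right corner",tri(T(415,428),S(455,270)),"fr back-left",tri(T(140,90),S(120,285)))
j=-.14
for p in([.49,.2748,.2],[.5,.1,.2],[.547,-.085,.2],[.547,-.085,.06],[.547,-.085,.016]): print(inc(p,j))
E
```

```text
[0.4949 0.0004 0.044 ] [ 0.4737 -0.1482  0.044 ] 0.15004909307474135 [ 0.4843 -0.0739  0.044 ] -0.1418116524638781
tri (array([0.4978, 0.001 , 0.0365]), np.float64(0.0037594771516762005)) (array([ 0.4762, -0.1477,  0.0413]), np.float64(0.003870039199527491))
floor pt [ 0.5506 -0.0833] from unit [ 0.5476 -0.0848]
walls [ 0.5596 -0.0187  0.026 ] [ 0.5488 -0.1497  0.026 ]
floor z check: floor front-right corner (array([ 0.4942, -0.1211,  0.0235]), np.float64(0.030267969334117285)) fr back-left (array([ 0.6079, -0.0302,  0.0236]), np.float64(0.009634889435164225))
[-19.5   -0.06   0.04 -30.11  -0.06  -0.09]
[-19.51  11.52  13.17 -30.11  -0.06  -0.09]
[-19.5   26.64  24.82 -30.11  -0.06  -0.09]
[ -5.5   26.62  24.84 -30.11  -0.06  -0.09]
[ -1.1   26.62  24.85 -30.11  -0.06  -0.09]
```

>>> {"name": "move_arm", "arguments": {
  "increments": [
    [-4, 0, 0, 0, 0, 0, 0.2],
    [-10, 0, 0, 0, 0, 0, 0.2],
    [-16, 2, 2, -3, 0, 0, 0.2],
    [-19, 5, 6, -8, 0, 0, 0.2],
    [-19.5, 9, 10, -15, 0, 0, 0.2],
    [-19.5, 13, 14, -20, 0, 0, 0.2],
    [-19.5, 17, 17, -25, 0, 0, 0.2],
    [-19.5, 21, 20, -30, 0, 0, 0.2],
    [-18, 25, 23, -30.1, 0, 0, 0.2],
    [-14, 26.7, 25, -30.1, 0, 0, 0.2],
    [-10, 26.7, 25, -30.1, 0, 0, 0.2],
    [-7, 26.7, 25, -30.1, 0, 0, 0.2],
    [-6, 26.7, 25, -30.1, 0, 0, 0.2],
    [-6, 26.7, 25, -30.1, 0, 0, 0.2]
  ]
}}

```text
time: 12.62
eef_pos: [0.5465, -0.0864, 0.0648]
eef_rot: [0.464, 0.534, 0.464, -0.533]
ft_force: [-0.1, 0.2, -0.3]
finger_gap: 0.0449
```

```bash
python3 - <<'E'
from h import *
st()
cv2.imwrite("pics/s6.png",cv2.resize(get_image("scene")[100:250,180:360,::-1],None,fx=4,fy=4,interpolation=cv2.INTER_CUBIC))
cv2.imwrite("pics/t6.png",cv2.resize(get_image("top")[90:230,240:400,::-1],None,fx=4,fy=4,interpolation=cv2.INTER_CUBIC))
print(inc([.549,-.0845,.015],-.14))
E
```

```text
t 12.625 tcp [ 0.5465 -0.0864  0.0648] jaw -0.13970249643261565 xax [ 0.0011  0.0006 -1.    ] F [-0.0899  0.2152 -0.2527] gap 0.04487723749852734 q [ 0.4132  0.7311 -0.4775  1.9024  0.5407  0.6371 -0.5434]
[ 5.1   0.1  -0.21  0.01 -0.05 -0.21]
```

View pics/s6.png

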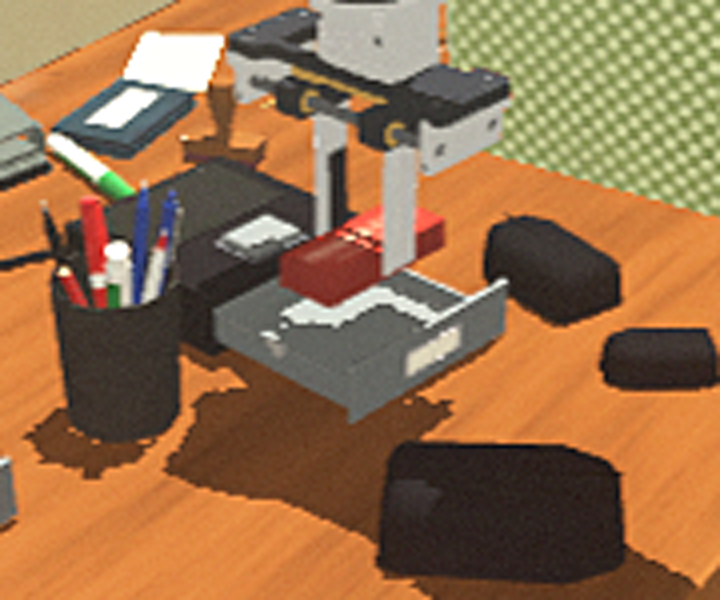

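View pics/t6.png

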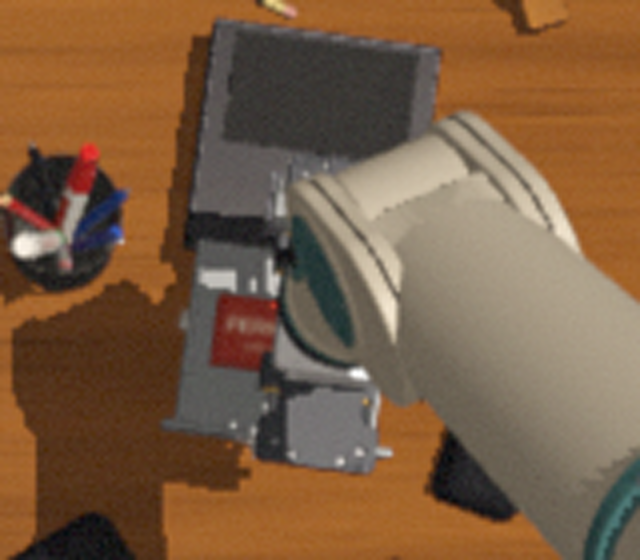

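```bash
python3 - <<'E'
from h import *
for p in((219,293),(211,366)):
    X=plane("top",240+p[0]/4,90+p[1]/4,.08);d=X[:2]-np.array([.549,-.0845]);print(X,"tray frame",d@[.99,-.1395],d@[.1395,.99])
E
```

```text
[ 0.5743 -0.0356  0.08  ] tray frame 0.018255040513486753 0.051937758334837374
[ 0.5277 -0.0297  0.08  ] tray frame -0.02873767555217619 0.05129093540177127
```

>>> {"name": "move_arm", "arguments": {
  "increments": [
    [1.5, 0.2, -0.2, 0, 0, 0, 0.2],
    [3, 0.2, -0.3, 0, 0, 0, 0.2],
    [4, 0.2, -0.3, 0, 0, 0, 0.2],
    [4.6, 0.2, -0.3, 0, 0, 0, 0.2],
    [4.9, 0.2, -0.3, 0, 0, 0, 0.2],
    [5, 0.2, -0.3, 0, 0, 0, 0.2],
    [5, 0.2, -0.3, 0, 0, 0, 0.2]
  ]
}}

```text
time: 13.6
eef_pos: [0.5503, -0.0838, 0.0162]
eef_rot: [0.465, 0.535, 0.463, -0.533]
ft_force: [-0.8, -0.0, -0.9]
finger_gap: 0.0449
```

>>> {"name": "move_arm", "arguments": {
  "increments": [
    [0.15, 0, 0, 0, 0, 0, 0.2],
    [0.2, 0, 0, 0, 0, 0, 0.2],
    [0.2, 0, 0, 0, 0, 0, 0.62],
    [0.2, 0, 0, 0, 0, 0, 0.62],
    [0.2, 0, 0, 0, 0, 0, 0.62],
    [0.1, 0, 0, 0, 0, 0, 0.62],
    [-1, 0, 0, 0, 0, 0, 0.62],
    [-3, 0, 0, 0, 0, 0, 0.62],
    [-6, 0, 0, 0, 0, 0, 0.62],
    [-10, 0, 0, 0, 0, 0, 0.62],
    [-10, 0, 0, 0, 0, 0, 0.62]
  ]
}}

```text
time: 14.98
eef_pos: [0.5523, -0.0838, 0.1197]
eef_rot: [0.466, 0.537, 0.461, -0.531]
ft_force: [-0.1, -0.0, -0.1]
finger_gap: 0.0583
```

```bash
python3 - <<'E'
from h import *
st()
cv2.imwrite("pics/s7.png",cv2.resize(get_image("scene")[100:250,180:360,::-1],None,fx=4,fy=4,interpolation=cv2.INTER_CUBIC))
# push: approach in front
ux=np.array([.99,-.1395]);F=np.array([.4832,-.0757])
for s,z in((-.06,.15),(-.06,.015),(-.01,.015),(.115,.015)): print(s,F+s*ux,inc([*(F+s*ux),z],-.14))
E
```

```text
t 14.975 tcp [ 0.5523 -0.0838  0.1197] jaw -0.14017576760466394 xax [ 0.0106 -0.0004 -0.9999] F [-0.1493 -0.0012 -0.0612] gap 0.05834157633670067 q [ 0.448   0.6568 -0.5383  1.8608  0.4807  0.7444 -0.4967]
-0.06 [ 0.4238 -0.0673] [ -3.29 -12.8    0.11  -0.02  -0.04  -0.43]
-0.06 [ 0.4238 -0.0673] [ 10.21 -12.9    0.12  -0.02  -0.04  -0.43]
-0.01 [ 0.4733 -0.0743] [10.24 -7.9   0.12 -0.02 -0.04 -0.43]
0.115 [ 0.5971 -0.0917] [10.34  4.6   0.12 -0.02 -0.04 -0.43]
```

View pics/s7.png

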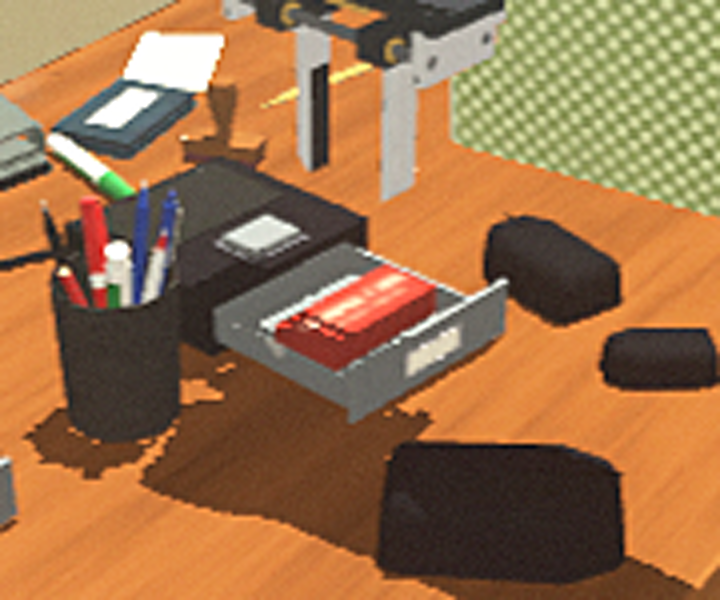

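The carton lies flat in the tray. Next I'll close the fingers, go down in front of the tray and approach the panel.

>>> {"name": "move_arm", "arguments": {
  "increments": [
    [-1, -4, 0, 0, 0, 0, 0],
    [-1, -8, 0, 0, 0, 0, 0],
    [-1, -12, 0, 0, 0, 0, 0],
    [0, -12.5, 0.1, 0, 0, -0.4, 0],
    [5, -12.5, 0.1, 0, 0, -0.4, 0],
    [9, -12.5, 0.1, 0, 0, -0.4, 0],
    [10.2, -12.5, 0.1, 0, 0, -0.4, 0],
    [10.2, -12.5, 0.1, 0, 0, -0.4, 0],
    [10.2, -11, 0.1, 0, 0, -0.4, 0],
    [10.2, -9.5, 0.1, 0, 0, -0.4, 0],
    [10.2, -8, 0.1, 0, 0, -0.4, 0],
    [10.2, -6.5, 0.1, 0, 0, -0.4, 0],
    [10.2, -5, 0.1, 0, 0, -0.4, 0],
    [10.2, -5, 0.1, 0, 0, -0.4, 0]
  ]
}}

```text
time: 16.77
eef_pos: [0.5026, -0.0785, 0.0168]
eef_rot: [0.464, 0.535, 0.463, -0.533]
ft_force: [-2.2, -0.1, 1.9]
finger_gap: 0.0005
```

```bash
python3 - <<'E'
from h import *
st()
cv2.imwrite("pics/s8.png",cv2.resize(get_image("scene")[100:250,180:360,::-1],None,fx=4,fy=4,interpolation=cv2.INTER_CUBIC))
ux=np.array([.99,-.1395]);F=np.array([.4832,-.0757])
for s in(0.05,.1025,.115): print(s,F+s*ux,inc([*(F+s*ux),.015],-.14))
E
```

```text
t 16.775 tcp [ 0.5026 -0.0785  0.0168] jaw -0.14153030662474395 xax [ 0.0018  0.0006 -1.    ] F [-2.1719 -0.1203  1.8501] gap 0.0005001062094211522 q [ 0.3673  0.7653 -0.4032  2.0452  0.6605  0.4577 -0.6809]
0.05 [ 0.5327 -0.0827] [ 0.17  3.1  -0.01 -0.06 -0.04 -0.06]
0.1025 [ 0.5847 -0.09  ] [ 0.17  8.35 -0.02 -0.06 -0.04 -0.06]
0.115 [ 0.5971 -0.0917] [ 0.17  9.6  -0.02 -0.06 -0.04 -0.06]
```

View pics/s8.png

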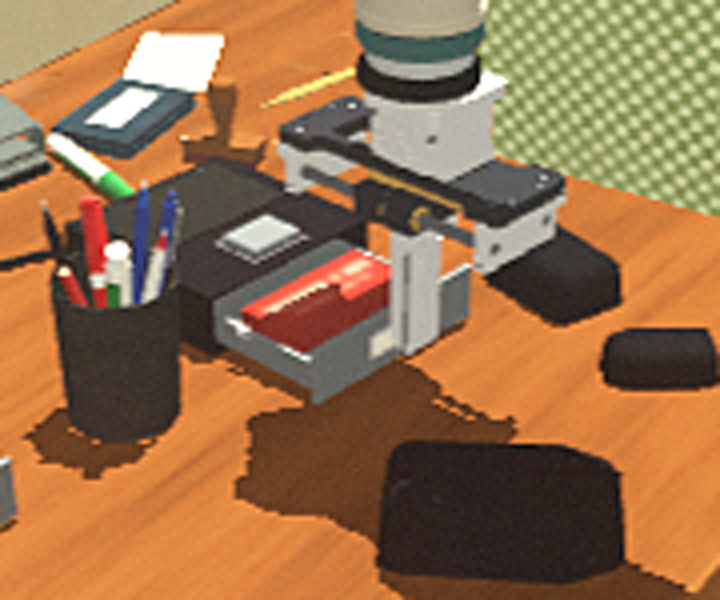

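>>> {"name": "move_arm", "arguments": {
  "increments": [
    [0.1, 1.2, 0, 0, 0, 0, 0],
    [0.1, 2.4, 0, 0, 0, 0, 0],
    [0.1, 3.6, 0, 0, 0, 0, 0],
    [0.1, 4.6, 0, 0, 0, 0, 0],
    [0.1, 5.5, 0, 0, 0, 0, 0],
    [0.1, 6.3, 0, 0, 0, 0, 0],
    [0.1, 7, 0, 0, 0, 0, 0],
    [0.1, 7.5, 0, 0, 0, 0, 0],
    [0.1, 7.8, 0, 0, 0, 0, 0]
  ]
}}

```text
time: 17.95
eef_pos: [0.5739, -0.0893, 0.0161]
eef_rot: [-0.462, -0.532, -0.465, 0.536]
ft_force: [-13.2, 1.3, 11.8]
finger_gap: 0.0001
```

>>> {"name": "move_arm", "arguments": {
  "increments": [
    [0, 0.5, 0, 0, 0, 0, 0],
    [0, 0.9, 0, 0, 0, 0, 0],
    [0, 1.2, 0, 0, 0, 0, 0],
    [0, 1.4, 0, 0, 0, 0, 0],
    [0, 1.4, 0, 0, 0, 0, 0]
  ]
}}

```text
time: 18.58
eef_pos: [0.5845, -0.0909, 0.016]
eef_rot: [-0.461, -0.53, -0.466, 0.538]
ft_force: [-5.4, 1.0, 2.9]
finger_gap: 0.0005
```

>>> {"name": "move_arm", "arguments": {
  "increments": [
    [0, 0.2, 0, 0, 0, 0, 0],
    [0, 0.3, 0, 0, 0, 0, 0],
    [0, 0.4, 0, 0, 0, 0, 0],
    [0, 0.4, 0, 0, 0, 0, 0]
  ]
}}

```text
time: 19.08
eef_pos: [0.5857, -0.091, 0.0161]
eef_rot: [-0.46, -0.529, -0.468, 0.539]
ft_force: [-6.1, 1.4, 3.0]
finger_gap: 0.0003
```

>>> {"name": "move_arm", "arguments": {
  "increments": [
    [0, 0.3, 0, 0, 0, 0, 0],
    [0, 0.6, 0, 0, 0, 0, 0],
    [0, 0.8, 0, 0, 0, 0, 0],
    [0, 0.8, 0, 0, 0, 0, 0]
  ]
}}

```text
time: 19.58
eef_pos: [0.5892, -0.0917, 0.0162]
eef_rot: [-0.458, -0.527, -0.469, 0.541]
ft_force: [-9.4, 2.2, 7.3]
finger_gap: 0.0004
```

```bash
python3 - <<'E'
from h import *
st()
cv2.imwrite("pics/s9.png",cv2.resize(get_image("scene")[100:250,180:360,::-1],None,fx=4,fy=4,interpolation=cv2.INTER_CUBIC))
E
```

```text
t 19.575 tcp [ 0.5892 -0.0917  0.0162] jaw -0.14050900319624562 xax [-0.0257 -0.0014 -0.9997] F [-9.4402  2.2384  7.2884] gap 0.00039093723464156687 q [ 0.3926  0.8622 -0.4745  1.7725  0.5894  0.6806 -0.5593]
```

View pics/s9.png

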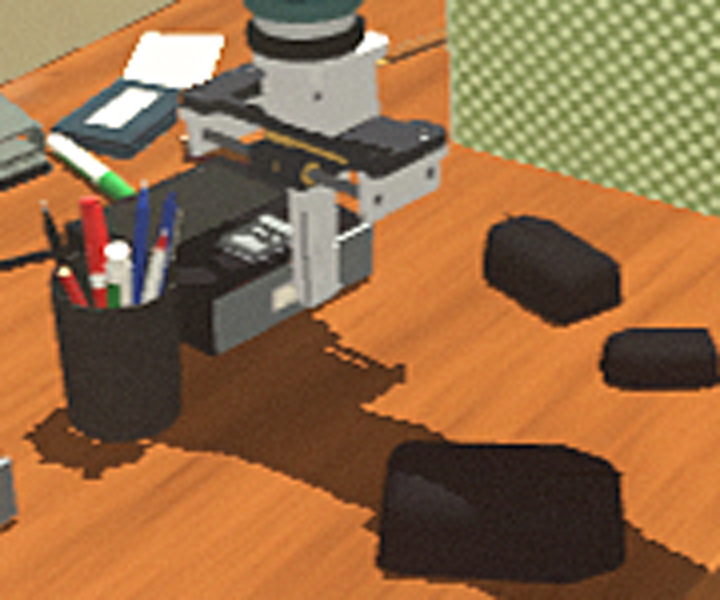

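The panel looks home. I'll back off slowly and see whether it stays.

>>> {"name": "move_arm", "arguments": {
  "increments": [
    [0, -0.5, 0, 0, 0, 0, 0],
    [0, -1.5, 0, 0, 0, 0, 0],
    [0, -3.5, 0, 0, 0, 0, 0],
    [0, -6, 0, 0, 0, 0, 0],
    [-2, -8, 0, 0, 0, 0, 0],
    [-7, -8, 0, 0, 0, 0, 0],
    [-12, -9, 0, 0, 0, 0, 0],
    [-18, -10, 0, 0, 0, 0, 0],
    [-18, -10, 0, 0, 0, 0, 0]
  ]
}}

```text
time: 20.75
eef_pos: [0.4981, -0.0774, 0.2032]
eef_rot: [-0.461, -0.529, -0.466, 0.539]
ft_force: [1.0, -0.5, -0.3]
finger_gap: 0.0006
```

```bash
python3 - <<'E'
from h import *
st()
cv2.imwrite("pics/s10.png",cv2.resize(get_image("scene")[100:250,130:360,::-1],None,fx=3.2,fy=3.2,interpolation=cv2.INTER_CUBIC))
cv2.imwrite("pics/t10.png",get_image("top")[...,::-1])
E
```

```text
t 20.75 tcp [ 0.4981 -0.0774  0.2032] jaw -0.14073594476270654 xax [-0.0148 -0.0035 -0.9999] F [ 1.0056 -0.4864 -0.3425] gap 0.0005789269582331805 q [ 0.5478  0.4982 -0.6593  1.8947  0.3884  0.8945 -0.4459]
```

View pics/s10.png

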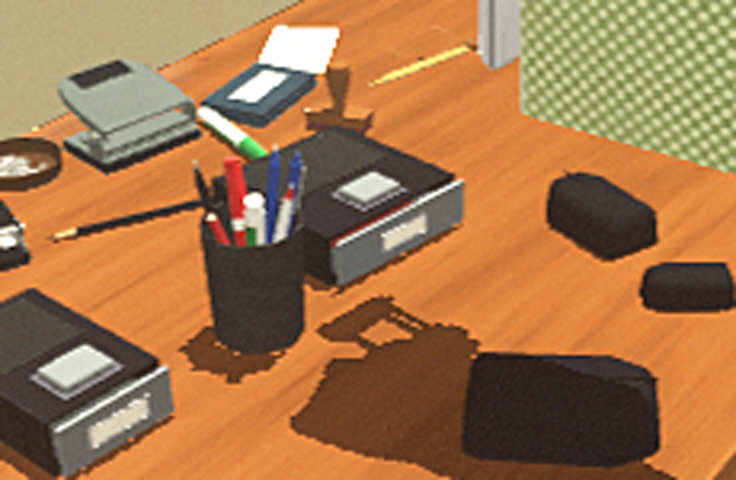

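View pics/t10.png

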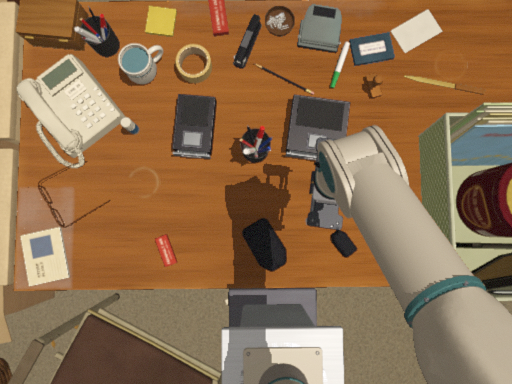

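```bash
python3 - <<'E'
from h import *
cv2.imwrite("pics/s11.png",cv2.resize(get_image("scene")[135:195,220:285,::-1],None,fx=9,fy=9,interpolation=cv2.INTER_CUBIC))
cv2.imwrite("pics/t11.png",cv2.resize(get_image("top")[90:170,280:355,::-1],None,fx=7,fy=7,interpolation=cv2.INTER_CUBIC))
E
```

```text
(no output)
```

View pics/s11.png

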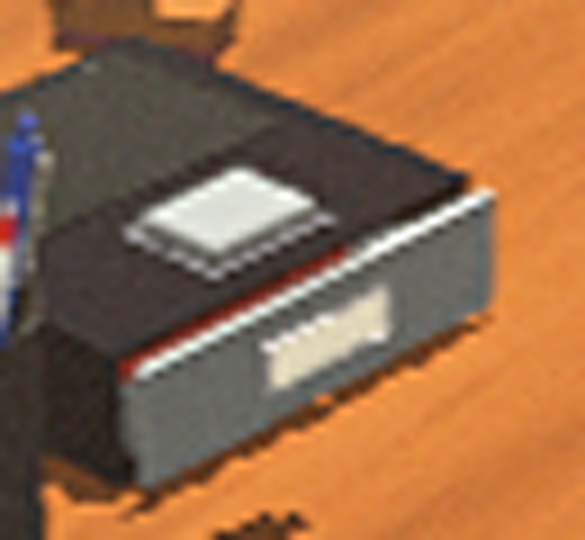

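View pics/t11.png

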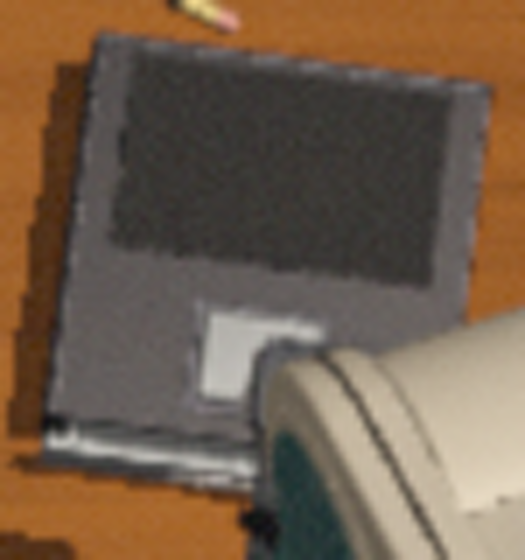

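```bash
python3 - <<'E'
from h import *
a=cv2.imread("pics/scene0.png")
b=get_image("scene")[...,::-1].copy();cv2.imwrite("pics/scene12.png",b)
t0=cv2.imread("pics/top0.png");t1=get_image("top")[...,::-1].copy()
def pc(x,y):
    g=lambda q:cv2.cvtColor(np.ascontiguousarray(q),cv2.COLOR_BGR2GRAY).astype(np.float32)
    x,y=g(x),g(y);h=cv2.createHanningWindow(x.shape[::-1],cv2.CV_32F);return cv2.phaseCorrelate(x,y,h)
print("panel label/face shift px scene",pc(a[160:190,236:278],b[160:190,236:278]))
print("slim panel",pc(a[215:250,145:185],b[215:250,145:185]))
print("pot top",pc(t0[120:170,235:275],t1[120:170,235:275]))
# label corners
for im in(a,b):
    m=((im[...,2]>150)&(im[...,1]>140)&(im[...,0]>110)).astype(np.uint8);q=np.zeros_like(m);q[165:185,245:268]=m[165:185,245:268]
    M=cv2.moments(q,True);print("label",M['m10']/M['m00'],M['m01']/M['m00'],M['m00'])
X=np.array([.595,-.0915,.024]);print("px per 10mm tray",proj("scene",X-.01*np.array([.99,-.1395,0]))-proj("scene",X))
cv2.imwrite("pics/cmp.png",cv2.resize(np.hstack([a[140:195,225:280],b[140:195,225:280]]),None,fx=6,fy=6,interpolation=cv2.INTER_CUBIC))
E
```

```text
panel label/face shift px scene ((0.3298592919958381, -0.006393793331396225), 0.7661275524563259)
slim panel ((-0.15815206022544714, 0.055330008628438065), 0.9552583939499325)
pot top ((0.07912410170726503, -0.08376898835220814), 0.9276587971448899)
label 255.20689655172413 171.49425287356323 87.0
label 255.22222222222223 171.55555555555554 90.0
px per 10mm tray [2.6964 1.2487]
```

View pics/cmp.png

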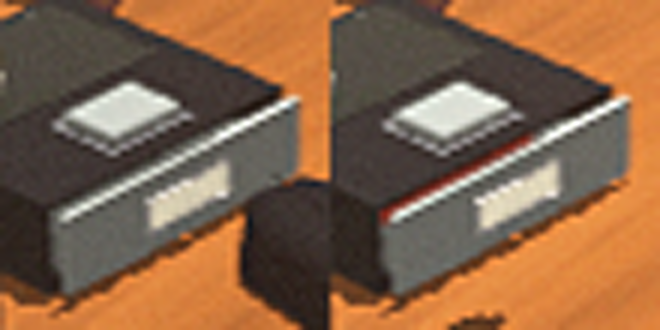

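```bash
python3 - <<'E'
from h import *
c=np.array([.6793,-.1034]);fp=c-(.085-.067)*np.array([.99,-.1395])
for u,v in((234.5,175),(245,169.5),(258,163)):
  for z in(.031,.02):
    d=plane("scene",u,v,z)[:2]-fp;print(u,v,z,"floor frame",d@[.99,-.1395],d@[.1395,.99])
E
```

```text
234.5 175 0.031 floor frame -0.04255897385819031 0.06205750312963415
234.5 175 0.02 floor frame -0.028583189901320923 0.049295357852349
245 169.5 0.031 floor frame -0.04229001976010566 0.022715610513350307
245 169.5 0.02 floor frame -0.028309294759694417 0.009230702482783626
258 163 0.031 floor frame -0.04316477949550111 -0.02694521887367701
258 163 0.02 floor frame -0.029200124991773373 -0.04134246221378485
```

The panel label is within about 0.1 px of its starting place, so the tray is home. The red strip in the gap fits the carton flat in the tray, well inside ±50 mm. Handing in.

```bash
python3 - <<'E'
from h import *
from workcell import workorder
im=cv2.imread("pics/scene12.png");m=np.zeros(im.shape[:2],np.uint8);m[150:182,298:330]=(im.max(2)<75)[150:182,298:330]
M=cv2.moments(m,True);X=plane("scene",M['m10']/M['m00'],M['m01']/M['m00'],.017);d=X[:2]-[.6793,-.1034];print("mouse y'",d@[.1395,.99])
print(workorder.close_job())
E
```

```text
mouse y' -0.13621086157683804
the job is handed in; nothing more can be done
None
```

The carton of staples is in the wide unit's tray and the tray is shut. I handed the job in at about 21 s of robot time; no verdict is reported.

**What I did:** I gripped the middle-sized mouse and slid it about 135 mm sideways to the outer side. I then pressed the key and the tray sprang out. I laid the larger carton flat in the tray, let it go, and pushed the tray in until the pushing force dropped, then about 5 mm further. I backed off and it stayed shut.

**Last checks:**
- **Wide tray:** the label on its panel is within about 0.1 px of where it started, which is under 0.5 mm. A second comparison, by image correlation, gave 0.33 px (about 1 mm); the carton now showing in the gap probably adds to that.
- **Mouse:** its centre is about 136 mm from the wide unit's centre line, measured from the scene camera only because the arm hid it in the last top view. It was at least 110 mm clear in every measurement.
- **Slim unit and pen pot:** both within about 0.2 px of where they started.
- **Carton:** it can no longer be seen fully. A red strip shows in the gap above the panel, so its front face is 28 to 43 mm in front of the floor point. That fits either where I laid it or a small slide forward, and both are inside the ±50 mm limit.

**Measurements that disagreed:** heights from the two views came out up to about 8 mm below the stated ones for the key, roof edge and panel, and up to 3.5 mm for the carton. My attempt to measure the tray floor's height that way failed because the points did not match up, so there I relied on the stated 9 mm.

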